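Return a parts case through the sprung gate of its stock lane

TASK

Put the yellow-lidded parts case on the open white ledge of the stock lane, lengthwise in front of the orange flap, let go of it, then push it from behind through the sprung flap and on under the cover. Keep pushing gently, by feel, until it meets the end stop hidden inside and the green flag on the cover has come well up, then take the hand out so that the flap swings shut behind the case; never ram the case against the stop and do not disturb the other things.

Things in the scene. Friction and masses are not known exactly. Their poses are not given: they have to be found in the camera images.
- yellow_case: closed grey parts case with a yellow lid, 92 mm long (its x), 44 mm wide (its y), 42 mm high; origin at the centre of its underside, z up. It weighs roughly 0.17 to 0.35 kg. This is the one to return.
- blue_case: closed grey parts case with a blue lid, 92 mm long (its x), 44 mm wide (its y), 42 mm high; origin at the centre of its underside, z up. Bystander, leave it alone.
- red_case: closed grey parts case with a red lid, 92 mm long (its x), 44 mm wide (its y), 42 mm high; origin at the centre of its underside, z up. Bystander, leave it alone.
- pipe_clamp: round steel pipe clamp lying on its side, about 100 mm over its lugs, 22 mm high; origin under its centre. Bystander.
- small_clamp: round steel pipe clamp lying on its side, about 80 mm over its lugs, 22 mm high; origin under its centre. Bystander.
- plug_jar: clear jar with a red cap, 64 mm across, 85 mm high; origin under its centre. Bystander.
- tape_roll: yellow roll of tape lying flat, 90 mm across, 24 mm high; origin under its centre. Bystander.
- screwdriver: screwdriver lying on the table along its own x. Bystander.
- lane: the stock lane, fixed to the table. Origin on the table under the middle of the gate; x along the lane, the way the case is pushed; y to the left of that; z up. Floor top at z = 6 mm. Aluminium walls with tops at z = 46 mm: inner face at y = -25 mm from x = -15 mm on, and at y = +34 mm from x = 0 on (pocket for the open flap); a gate post at y = +25 to +38 mm, x = -15 to -3 mm.
- ledge (a point): middle of the open white ledge before the gate, on its top: lane x = -78, y = 0, z = 6 mm; axes as the lane's. The ledge spans lane x = -135 to 0 mm and is 100 mm wide; two yellow flared cheeks, 22 mm high, from x = -48 to -14 mm narrow the way from about 75 mm to 51 mm at the gate.
- gate (a point): middle of the gate opening at floor level: lane x = 0, y = 0, z = 6 mm; axes as the lane's. The opening is 50 mm wide: fingers either side of the case do not fit through it. Push on the case's rear end; closed fingers from above can follow it up to the cover, as the lane is open above from x = 0 to 97 mm.
- cover (a point): middle of the near edge of the grey cover, on its top: lane x = 97, y = 5, z = 55 mm; axes as the lane's. Cover to x = 225 mm, underside 46 mm above the floor. Under it, unseen, is a rubber-faced stop plate, its place different every time and not reported: a case just touching it has its rear end at lane x = 60 to 90 mm. The plate yields at about 5 N for 10 mm, stays where pushed, then is solid.
- flap (a joint): swing of the orange flap, rad: 0 shut, 1.5 folded along the left wall. A 52 x 34 x 4 mm plate on an upright hinge at lane x = 0, y = +29 mm; it swings inwards (to +x) only and a spring shuts it with 0.4 to 1.1 N at the tip; the case first meets it near the hinge, where it rubs harder (up to 12 N to push through). The tip sweeps to x = 53 mm: it shuts only when the case's rear end and the hand are clear of that.
- flag (a joint): rise of the green flag out of the black housing on top of the cover (lane x = 203 mm, housing top at z = 75 mm), m: 0 down, 0.015 fully up. It is worked by the hidden end-stop plate: 1.5 mm rise for each mm that the plate is pushed.
Things that resemble listed ones, but are neither listed nor needed, are in the scene too. Leave any purple or turquoise look-alike of the yellow_case alone.

How it is judged:
By the outcome, as a careful person would: the job done as asked, in the order asked, and still so for the second after the job is handed in, with the robot touching nothing.
It also fails if it takes over 54 s, if anything falls off the work surface, if the arm or the gripper's body presses on something with over 40 N, if the wrist force passes 120 N, or if a joint passes its speed limit or range.

ROBOT

A 6-joint arm with a two-finger parallel gripper is mounted at the origin on the work surface. World frame = base frame: x ahead of the robot, y to its left, z up, the work surface at z = 0. Lengths are in m, angles in rad, forces in N, time in s.
With the tool pointing down it reaches from about 0.25 to 0.725 m from the base axis. Payload 4 kg.
Tool frame: the origin (TCP) lies between the finger pads; the fingertips stand 8 mm ahead of it and the grasp point (between the pads) lies 11 mm behind it (bot.tip_reach is the distance from the TCP to the fingertips, in m); z points along the fingers, y is the line along which they close (so a half turn about z gives the same grasp; the last joint's range is limited). The gripper opens to 85 mm and grips with 20 to 120 N. Pads are 22 mm wide; open, the fingers measure 114 mm over their backs; the gripper's body (76 mm by 85 mm) begins 54 mm behind the grasp point. The pads swing forward as they close: fully open they stand 13 mm farther back than shut.
Start: joints at [1.344, 0.241, 0.005, 1.335, 0, 1.571], TCP at [0.112, 0.487, 0.239] pointing down, gripper open.
Joint ranges: [-2.72, 2.72], [-1.05, 1.87], [-1.09, 1.28], [-1.99, 2.15], [-1.42, 1.44], [-3.14, 3.14]. Speed limits (rad/s): [2.79, 2.79, 3.14, 3.14, 3.14, 3.14].

INTERFACE

Orientations are given as a unit quaternion [x, y, z, w].
In Python, from workcell import bot gives the robot as it stands.
- The arm moves only by the tool move_arm, never from a script. Its argument "deltas" is a list of rows, each a list of 7 numbers: the opening, from 0 (shut) to 1 (fully open), then the shift along the tool's x, y, z in mm, then the turn, a rotation vector about the tool's x, y, z in degrees. In form: [[gripper, tx, ty, tz, ax, ay, az], ...]. A call has 1 to 10 rows; each row shifts and turns the commanded pose from where the row before left it, along the tool's axes as they then stand; what a row does not reach is not made up. A row lasts 1/12 s, in which the tool goes at most 41.7 mm and 7.16 degrees, less where a joint would pass 70% of its speed; a pose out of reach is approached as far as the arm can. A call is refused whole if a number of a shift passes 41.7 or a number of a turn 7.16, either way. A call with a gripper value outside its range is refused whole. The fingers move at their own pace and stop on an object; the grip force is fixed at half the most. Time passes only in rows, so rows that do not move let the fingers close. It gives the time, the measured TCP pose, the force, the opening and the grip force at its end, in the units of the state.
- bot.get_obs(): the state, without advancing time (a new reading comes with each control period).
- bot.camera(name): name is "scene" or "top" or "wrist"; returns the picture (384x512x3 uint8, blue, green, red); there is no depth.
- bot.calibration(name): a dict with "K" (3x3 intrinsics, pixels), "position" and "orientation" of the camera in the world. Camera axes: x right, y down, z forward; pixel columns grow to the right and rows downward; lengths in m; the calibration is good to about 2 mm. A picture is of the moment at which its call begins: read the wrist's pose just before it. calibration takes no time and is no camera call; for the wrist camera it gives the pose at the moment of the call.
- bot.job_done(): hands the job in; it is judged then, once.
Trained networks look in the newest picture that a camera, given by its name, has taken for a name from the list of things; names that differ only in an ending like _2 or _b are one class to them, and where a whole thing is asked for, a point or a joint stands for the part that bears it (a point fixed in the world has none). Each returns a list of dicts, best first, with "conf" (0 to 1); they miss things now and then, are a little off and sometimes report something else, mostly with a low value. They report only what shows in the picture. A call takes as long as a camera call. They do not tell look-alikes from the thing itself.
- bot.outline_of(query, camera): "pixels" (384x512 bool, what is visible of it) and "rect" ([left, top, width, height] in pixels, round what is visible of it).
The state is a dict: "clock": time; "joint_pos": joint angles; "joint_vel": joint speeds; "tau": joint torques, N m; "eef_pos": TCP position; "tool_rot": TCP orientation; "ft_force": force on the tool from outside, world axes, zero at the start; "ft_torque": the same for the moment, N m; "grip_width": finger opening in m; "grasp_force": force on a finger pad.
Only numpy, scipy, OpenCV 4.12 (cv2) and the standard library are available. Lean on these libraries where they do the work, as an engineer would, in place of code of your own. Each camera call takes 0.05 s, during which the arm holds its last target. There are 200 camera calls.

## Working session

There is one attempt and no reset: what is moved stays moved. The work goes in short steps, Python scripts to look and compute and a tool call to move; the robot and the scene stay as the last step left them, time stands still between calls to the robot, and variables do not carry over. Pictures are saved under pics/ and viewed, at most 10 in all, crops included, and the job is handed in when it is done.

Besides the shell and the picture viewer there is one more tool, called after "Call:" by a JSON object that holds its "method" and its "body", one argument or row to a line. move_arm: Moves the arm, as the interface text tells. Its arguments: {"type":"object","properties":{"deltas":{"type":"array","items":{"type":"array","items":{"type":"number"}}}},"required":["deltas"]}

```bash
mkdir -p pics
python3 - <<'E'
from workcell import bot
import cv2,numpy as np
a=bot.camera("top");b=bot.camera("scene")
cv2.imwrite("pics/top.png",a);cv2.imwrite("pics/scene.png",b)
for c in("top","scene"):
    k=bot.calibration(c);print(c,k)
    for q in("yellow_case","lane","flap","flag"):
        print(q,[(round(d["conf"],2),d["rect"]) for d in bot.outline_of(q,c)][:5])
print(bot.get_obs())
E
```

```text
top {'K': array([[349.29114177,   0.        , 253.47392166],
       [  0.        , 349.29114177, 189.64898177],
       [  0.        ,   0.        ,   1.        ]]), 'position': array([0.25449268, 0.00232337, 1.20921697]), 'orientation': array([ 0.70362057, -0.6996867 ,  0.08717718, -0.08807245])}
yellow_case [(0.69, [325.9, 225.1, 28.3, 18.7]), (0.68, [279.8, 200.1, 32.2, 20.6]), (0.61, [324.0, 258.1, 15.1, 30.9]), (0.61, [377.6, 222.0, 22.4, 26.6])]
lane [(0.74, [163.6, 184.5, 107.9, 43.7])]
flap []
flag []
scene {'K': array([[379.1113614 ,   0.        , 257.51719106],
       [  0.        , 379.1113614 , 197.99199837],
       [  0.        ,   0.        ,   1.        ]]), 'position': array([1.1670497 , 0.74662273, 0.78398122]), 'orientation': array([ 0.30150755,  0.83796676, -0.42505557, -0.16196503])}
yellow_case [(0.84, [250.0, 147.9, 28.1, 15.1]), (0.82, [199.8, 139.1, 25.2, 15.4]), (0.63, [226.8, 152.1, 21.7, 17.6]), (0.62, [233.6, 176.7, 20.9, 22.7])]
lane [(0.59, [238.2, 203.8, 109.4, 63.8])]
flap [(0.45, [277.1, 210.7, 8.5, 6.9]), (0.18, [169.1, 179.8, 26.4, 22.2])]
flag [(0.17, [236.4, 201.3, 112.9, 66.2])]
{'clock': 0.5, 'joint_pos': array([ 1.34402917e+00,  2.40621551e-01,  4.91548010e-03,  1.33517942e+00,
       -9.54366384e-06,  1.57082396e+00]), 'joint_vel': array([-0.00188589, -0.00013264, -0.00028672, -0.00010311,  0.0013038 ,
       -0.00190302]), 'tau': array([ 7.92925966e-04, -3.71859527e+01,  2.52461600e+01,  2.76337880e-03,
        5.44008469e-05,  3.71255581e-06]), 'eef_pos': array([0.11240965, 0.48716639, 0.23926337]), 'tool_rot': array([ 1.13154521e-01,  9.93577401e-01, -4.48349958e-05, -3.02159474e-07]), 'ft_force': array([ 1.17901478,  0.34725832, -0.83088139]), 'ft_torque': array([-0.03950304,  0.02035404,  0.04405469]), 'grasp_force': 0.0, 'grip_width': 0.0849169389414573}
```

View pics/top.png

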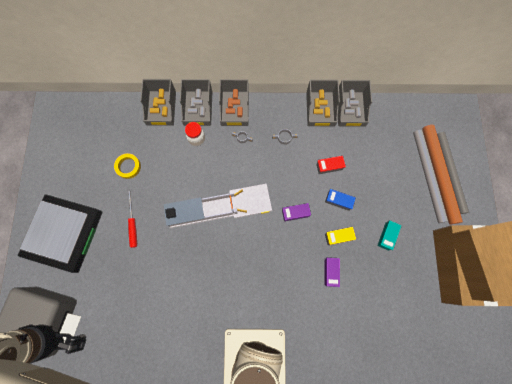

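View pics/scene.png

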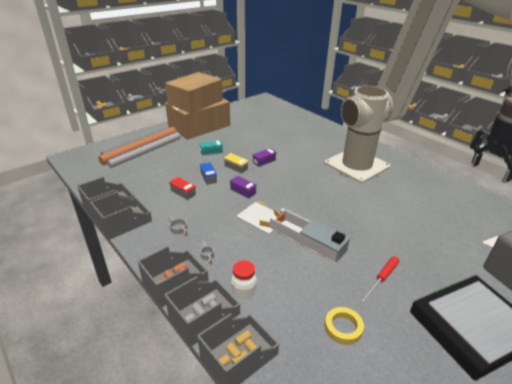

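The top view shows the yellow case at about (341,236). The lane runs from the white ledge (250,200) leftwards to the cover and black flag housing (172,212). The purple case at (296,212) lies close to the ledge.

```bash
cat > h.py <<'E'
from workcell import bot
import cv2,numpy as np
from scipy.spatial.transform import Rotation as R
def ray(c,px,z,cal=None):
    k=cal or bot.calibration(c);px=np.atleast_2d(np.array(px,float))
    d=np.c_[px,np.ones(len(px))]@np.linalg.inv(k["K"]).T@R.from_quat(k["orientation"]).as_matrix().T
    return k["position"]+d*((z-k["position"][2])/d[:,2])[:,None]
def proj(cal,P):
    p=(np.atleast_2d(P)-cal["position"])@R.from_quat(cal["orientation"]).as_matrix()
    p=p@cal["K"].T;return p[:,:2]/p[:,2:]
def mask(im,lo,hi):
    return cv2.inRange(cv2.cvtColor(im,cv2.COLOR_BGR2HSV),lo,hi)
def show(c,m,z):
    n,l,s,ce=cv2.connectedComponentsWithStats(m)
    for i in range(1,n):
        if s[i,4]>15:
            p=np.argwhere(l==i)[:,::-1].astype(np.float32)
            r=cv2.minAreaRect(p);b=cv2.boxPoints(r)
            print(s[i,4],ce[i].round(1),ray(c,[ce[i]],z)[0].round(4).tolist(),ray(c,b,z)[:,:2].round(3).tolist())
E
python3 - <<'E'
from h import *
im=cv2.imread("pics/top.png")
print("yellow");show("top",mask(im,(22,150,120),(35,255,255)),.042)
print("purple");show("top",mask(im,(125,80,60),(160,255,255)),.042)
w=mask(im,(0,0,170),(180,50,255));w[:180]=0;w[230:]=0;w[:,:190]=0;w[:,280:]=0
print("white");show("top",w,.006)
print("black");show("top",mask(im[:,:],(0,0,0),(180,255,35))[:, :]*(np.indices(im.shape[:2])[1]>150).astype(np.uint8),.075)
print("px axes",ray("top",[[250,200],[180,210],[341,236],[296,212]],.0))
c=cv2.resize(im[170:240,150:290],None,fx=5,fy=5,interpolation=cv2.INTER_CUBIC);cv2.imwrite("pics/crop.png",c)
E
```

```text
yellow
42 [158.4 122.9] [0.7982, 0.3508, 0.042] [[0.802, 0.378], [0.802, 0.327], [0.794, 0.326], [0.794, 0.377]]
28 [233.5 123.5] [0.7974, 0.0784, 0.042] [[0.799, 0.102], [0.799, 0.055], [0.796, 0.055], [0.795, 0.102]]
39 [321.7 123.8] [0.7978, -0.2411, 0.042] [[0.801, -0.217], [0.801, -0.268], [0.793, -0.267], [0.793, -0.217]]
38 [353.4 123.9] [0.7983, -0.3555, 0.042] [[0.802, -0.329], [0.802, -0.38], [0.794, -0.379], [0.794, -0.329]]
321 [126.5 165.5] [0.6356, 0.451, 0.042] [[0.61, 0.505], [0.697, 0.481], [0.663, 0.397], [0.578, 0.423]]
319 [342.  235.1] [0.3957, -0.2915, 0.042] [[0.407, -0.239], [0.426, -0.33], [0.383, -0.336], [0.365, -0.246]]
purple
331 [297.  211.5] [0.4749, -0.1435, 0.042] [[0.489, -0.091], [0.506, -0.183], [0.46, -0.189], [0.443, -0.098]]
384 [332.1 270.8] [0.2796, -0.2527, 0.042] [[0.324, -0.232], [0.324, -0.278], [0.232, -0.273], [0.232, -0.228]]
white
1543 [238.6 202.7] [0.5121, 0.0568, 0.006] [[0.528, 0.245], [0.586, -0.042], [0.485, -0.06], [0.43, 0.222]]
black
px axes [[ 0.52336849  0.01685063  0.        ]
 [ 0.48595728  0.26295617  0.        ]
 [ 0.3977619  -0.29856646  0.        ]
 [ 0.48108394 -0.14515667  0.        ]]
```

View pics/crop.png

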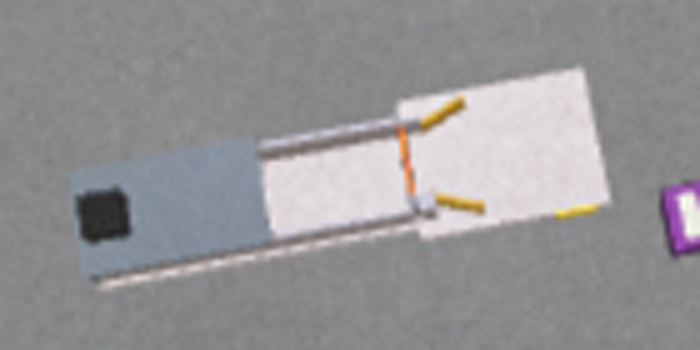

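```bash
cat >> h.py <<'E'
def plan(tgt,az,n,g):
    """rows to go to tgt (world m), turning az deg about tool z over n rows"""
    o=bot.get_obs();p=o["eef_pos"];r=R.from_quat(o["tool_rot"]);d=(np.array(tgt)-p)*1000
    a=round(az/n,1)
    for i in range(n):
        t=r.inv().apply(d/(n-i)).round(0);d=d-r.apply(t)
        print([g,*t.tolist(),0,0,a],end=",");r=r*R.from_euler("z",a,degrees=True)
    print()
def fitlane(c,pts,px,cal,x0):
    from scipy.optimize import least_squares
    pts=np.array(pts)/1000.;px=np.array(px)
    def f(v):
        ca,sa=np.cos(v[2]),np.sin(v[2])
        P=np.c_[v[0]+ca*pts[:,0]-sa*pts[:,1],v[1]+sa*pts[:,0]+ca*pts[:,1],pts[:,2]]
        return (proj(cal,P)-px).ravel()
    s=least_squares(f,x0,x_scale=[.1,.1,1],loss="soft_l1");print("lane",s.x,"deg",np.degrees(s.x[2]),"res",s.fun.reshape(-1,2).round(1).tolist());return s.x
E
python3 - <<'E'
from h import *
crop=np.array([(583,67),(608,205),(398,100),(418,240),(103,215)])
px=150*np.array([1,0])+170*np.array([0,1])+(crop+.5)/5-.5
fitlane("top",[(-135,-50,6),(-135,50,6),(0,-50,6),(0,50,6),(203,5,75)],px,bot.calibration("top"),[.51,.08,1.75])
plan((.45,.12,.26),65,10,1)
E
```

```text
lane [0.50831121 0.08249733 1.76709077] deg 101.24684293131979 res [[-0.1, 0.2], [0.5, -0.3], [-0.4, 0.6], [0.6, -0.1], [-0.6, -0.3]]
[1, -41.0, -28.0, -2.0, 0, 0, 6.5],[1, -44.0, -23.0, -2.0, 0, 0, 6.5],[1, -46.0, -18.0, -2.0, 0, 0, 6.5],[1, -48.0, -13.0, -2.0, 0, 0, 6.5],[1, -50.0, -7.0, -2.0, 0, 0, 6.5],[1, -50.0, -2.0, -2.0, 0, 0, 6.5],[1, -50.0, 4.0, -2.0, 0, 0, 6.5],[1, -49.0, 10.0, -2.0, 0, 0, 6.5],[1, -48.0, 15.0, -2.0, 0, 0, 6.5],[1, -45.0, 20.0, -3.0, 0, 0, 6.5],
```

Call:
{"method": "move_arm", "body": {
  "deltas": [
    [1, -30, -20, -2, 0, 0, 6.5],
    [1, -31, -17, -2, 0, 0, 6.5],
    [1, -34, -13, -2, 0, 0, 6.5],
    [1, -35, -9, -2, 0, 0, 6.5],
    [1, -36, -5, -2, 0, 0, 6.5],
    [1, -36, -1, -2, 0, 0, 6.5],
    [1, -36, 3, -2, 0, 0, 6.5],
    [1, -35, 7, -2, 0, 0, 6.5],
    [1, -34, 11, -2, 0, 0, 6.5],
    [1, -33, 14, -2, 0, 0, 6.5]
  ]
}}

```text
clock: 1.33
eef_pos: [0.3575, 0.2216, 0.2597]
tool_rot: [0.631, 0.775, 0.0, 0.0]
ft_force: [0.4, 1.1, 0.0]
grip_width: 0.0856
grasp_force: 0.0
```

Run:
```python
from h import *
o=bot.get_obs();print(o["clock"],o["eef_pos"],R.from_quat(o["tool_rot"]).as_matrix()[:2,0],o["joint_pos"])
plan((.45,.05,.30),0,4,1)
plan((.396,-.25,.26),0,10,1)
```

```text
1.3333 [0.35750938 0.22157269 0.25970586] [-0.2025672   0.97926829] [ 5.54794820e-01  7.34297519e-02 -1.42550922e-01  1.35382739e+00
  4.68760558e-05  1.92161257e+00]
[1, -47.0, 14.0, -10.0, 0, 0, 0.0],[1, -47.0, 14.0, -10.0, 0, 0, 0.0],[1, -46.0, 14.0, -10.0, 0, 0, 0.0],[1, -47.0, 14.0, -10.0, 0, 0, 0.0],
[1, -47.0, -6.0, -0.0, 0, 0, 0.0],[1, -47.0, -6.0, -0.0, 0, 0, 0.0],[1, -47.0, -6.0, -0.0, 0, 0, 0.0],[1, -47.0, -6.0, -0.0, 0, 0, 0.0],[1, -47.0, -6.0, -0.0, 0, 0, 0.0],[1, -47.0, -6.0, -0.0, 0, 0, 0.0],[1, -47.0, -5.0, -0.0, 0, 0, 0.0],[1, -47.0, -6.0, -0.0, 0, 0, 0.0],[1, -47.0, -5.0, -0.0, 0, 0, 0.0],[1, -47.0, -6.0, -1.0, 0, 0, 0.0],
```

Call:
{"method": "move_arm", "body": {
  "deltas": [
    [1, -39, 8, -3, 0, 0, 0],
    [1, -40, 6, -3, 0, 0, 0],
    [1, -40, 4, 0, 0, 0, 0],
    [1, -40, 0, 0, 0, 0, 0],
    [1, -40, -4, 0, 0, 0, 0],
    [1, -40, -8, 0, 0, 0, 0],
    [1, -40, -12, 0, 0, 0, 0],
    [1, -40, -14, 0, 0, 0, 0],
    [1, -40, -16, 0, 0, 0, 0],
    [1, -40, -12, 0, 0, 0, 0]
  ]
}}

```text
clock: 2.17
eef_pos: [0.3918, -0.1768, 0.2656]
tool_rot: [0.629, 0.777, 0.0, 0.0]
ft_force: [1.0, -0.4, -0.2]
grip_width: 0.0857
grasp_force: 0.0
```

Call:
{"method": "move_arm", "body": {
  "deltas": [
    [1, -38, -4, 0, 0, 0, 0],
    [1, -30, 0, 10, 0, 0, 0],
    [1, 0, 0, 0, 0, 0, 0]
  ]
}}

```text
clock: 2.42
eef_pos: [0.4032, -0.2471, 0.2537]
tool_rot: [0.632, 0.775, -0.001, 0.0]
ft_force: [0.5, 0.2, 0.5]
grip_width: 0.0854
grasp_force: 0.0
```

Run:
```python
from h import *
o=bot.get_obs();print(o["clock"],o["eef_pos"],R.from_quat(o["tool_rot"]).as_matrix()[:2,0])
cal=bot.calibration("wrist");im=bot.camera("wrist");cv2.imwrite("pics/w1.png",im)
print(cal["position"],R.from_quat(cal["orientation"]).as_matrix()[:,2])
show("wrist",mask(im,(22,150,120),(35,255,255)),.042)
```

```text
2.4167 [ 0.40322145 -0.24713155  0.25373929] [-0.20205565  0.97937305]
[ 0.38733323 -0.1747185   0.38708651] [ 0.05763428 -0.28250484 -0.95753293]
61 [357.1   7.4] [0.4693, -0.0477, 0.042] [[0.469, -0.056], [0.466, -0.041], [0.47, -0.041], [0.473, -0.055]]
2001 [243.8 200.8] [0.3928, -0.2831, 0.042] [[0.362, -0.241], [0.403, -0.232], [0.422, -0.321], [0.378, -0.33]]
381 [503.4 294.4] [0.7787, -0.3446, 0.042] [[0.769, -0.367], [0.768, -0.316], [0.79, -0.322], [0.791, -0.374]]
```

View pics/w1.png

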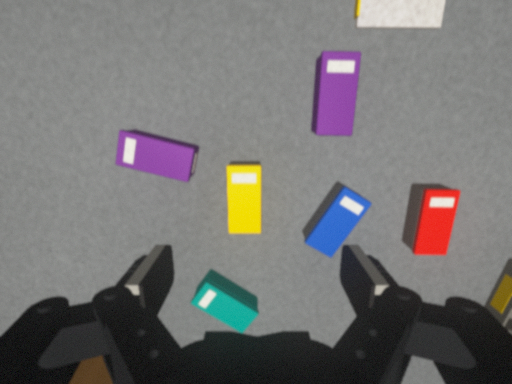

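The wrist view shows the yellow lid at about (244,199), aligned with the tool. The blue case at (338,220) leaves enough room for the open fingers.

Call:
{"method": "move_arm", "body": {
  "deltas": [
    [1, -17, -9, 30, 0, 0, 0],
    [1, -17, -9, 35, 0, 0, 0],
    [1, 0, 0, 35, 0, 0, 0],
    [1, 0, 0, 35, 0, 0, 0],
    [1, 0, 0, 30, 0, 0, 0],
    [1, 0, 0, 25, 0, 0, 0],
    [1, 0, 0, 20, 0, 0, 0],
    [1, 0, 0, 15, 0, 0, 0],
    [1, 0, 0, 10, 0, 0, 0],
    [1, 0, 0, 3, 0, 0, 0]
  ]
}}

```text
clock: 3.3
eef_pos: [0.3919, -0.2779, 0.0161]
tool_rot: [0.629, 0.778, 0.0, -0.001]
ft_force: [-0.7, 0.1, 0.4]
grip_width: 0.0858
grasp_force: 0.0
```

Call:
{"method": "move_arm", "body": {
  "deltas": [
    [1, 0, 0, 0, 0, 0, 0],
    [0.4, 0, 0, 0, 0, 0, 0],
    [0.4, 0, 0, 0, 0, 0, 0],
    [0.4, 0, 0, 0, 0, 0, 0],
    [0.4, 0, 0, 0, 0, 0, 0],
    [0.4, 0, 0, 0, 0, 0, 0]
  ]
}}

```text
clock: 3.8
eef_pos: [0.3936, -0.2799, 0.0185]
tool_rot: [0.629, 0.777, 0.0, 0.001]
ft_force: [0.2, 0.9, 4.8]
grip_width: 0.0433
grasp_force: 62.8
```

Call:
{"method": "move_arm", "body": {
  "deltas": [
    [0.4, 0, 0, -10, 0, 0, 0],
    [0.4, 0, 0, -20, 0, 0, 0],
    [0.4, 0, 0, -30, 0, 0, 0],
    [0.4, 0, 0, -30, 0, 0, 0],
    [0.4, 10, 10, -30, 0, 0, 0],
    [0.4, 25, 20, 0, 0, 0, 0],
    [0.4, 31, 23, 0, 0, 0, 0],
    [0.4, 31, 23, 0, 0, 0, 0],
    [0.4, 31, 23, 0, 0, 0, 0],
    [0.4, 31, 23, 0, 0, 0, 0]
  ]
}}

```text
clock: 4.63
eef_pos: [0.4785, -0.0968, 0.1376]
tool_rot: [0.63, 0.777, -0.0, -0.0]
ft_force: [1.3, -0.1, -3.0]
grip_width: 0.043
grasp_force: 62.0
```

Call:
{"method": "move_arm", "body": {
  "deltas": [
    [0.4, 31, 23, 0, 0, 0, 0],
    [0.4, 25, 20, 0, 0, 0, 0],
    [0.4, 18, 12, 0, 0, 0, 0],
    [0.4, 12, 8, 0, 0, 0, 0],
    [0.4, 5, 0, 0, 0, 0, 0],
    [0.4, 0, 0, 0, 0, 0, 0],
    [0.4, 0, 0, 0, 0, 0, 0]
  ]
}}

```text
clock: 5.22
eef_pos: [0.5205, 0.0032, 0.1371]
tool_rot: [0.629, 0.777, -0.001, -0.0]
ft_force: [-0.2, 0.0, -2.3]
grip_width: 0.0436
grasp_force: 61.9
```

Run:
```python
from h import *
o=bot.get_obs();print(o["clock"],o["eef_pos"],R.from_quat(o["tool_rot"]).as_matrix()[:2,0],o["ft_force"],o["grip_width"])
im=bot.camera("wrist");cv2.imwrite("pics/w2.png",im)
```

```text
5.2167 [0.52053066 0.00320992 0.13712168] [-0.20797755  0.97813356] [-0.20836279  0.02762096 -2.30995644] 0.043583740835291124
```

View pics/w2.png

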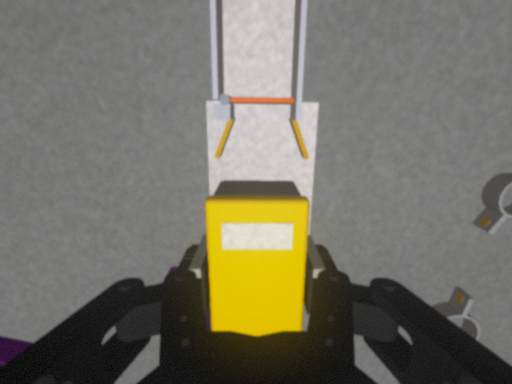

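The wrist view shows the case gripped square. Its lid's front edge is at row 199 (columns 207–309), the ledge's front corners are at (207,101) and (319,102), and the flap is at row 100.

Run:
```python
from h import *
cal=bot.calibration("wrist")
L=fitlane("wrist",[(0,50,6),(0,-50,6),(-48,39.5,28),(-48,-39.5,28)],[(207,101),(319,102),(217,157),(306,157)],cal,[.508,.0825,1.767])
for v in (L,np.array([.5083,.0825,1.767])):
    M=np.array([[np.cos(v[2]),np.sin(v[2])],[-np.sin(v[2]),np.cos(v[2])]])
    for q,z in (([(207,200),(309,198)],.1605),([(219,181),(296,181)],.119)):
        P=ray("wrist",q,z)[:,:2];print("case corners lane",((P-v[:2])@M.T*1000).round(1).tolist())
    e=bot.get_obs()["eef_pos"];print("tcp lane",(M@(e[:2]-v[:2])*1000).round(1))
x=R.from_quat(bot.get_obs()["tool_rot"]).as_matrix()[:2,0];print(np.degrees(np.arctan2(x[1],x[0])))
```

```text
lane [0.50780968 0.08475773 1.7665304 ] deg 101.21473616560625 res [[-0.8, -1.3], [0.4, -0.8], [-0.8, 1.0], [2.3, 2.1]]
case corners lane [[-43.9, 25.0], [-42.5, -16.4]]
case corners lane [[-46.0, 25.4], [-45.5, -16.8]]
tcp lane [-82.9   3.3]
case corners lane [[-41.5, 25.0], [-40.2, -16.4]]
case corners lane [[-43.7, 25.5], [-43.2, -16.7]]
tcp lane [-80.6   3.4]
101.95112463707964
```

Call:
{"method": "move_arm", "body": {
  "deltas": [
    [0.4, 4, 2, 10, 0, 0, 0.8],
    [0.4, 3, 2, 20, 0, 0, 0],
    [0.4, 0, 0, 25, 0, 0, 0],
    [0.4, 0, 0, 20, 0, 0, 0],
    [0.4, 0, 0, 15, 0, 0, 0],
    [0.4, 0, 0, 10, 0, 0, 0],
    [0.4, 0, 0, 6, 0, 0, 0],
    [0.4, 0, 0, 3, 0, 0, 0],
    [0.4, 0, 0, 0, 0, 0, 0],
    [0.4, 0, 0, 0, 0, 0, 0]
  ]
}}

```text
clock: 6.1
eef_pos: [0.5247, 0.0112, 0.029]
tool_rot: [0.635, 0.773, 0.0, 0.001]
ft_force: [0.3, -0.1, -2.5]
grip_width: 0.0434
grasp_force: 61.9
```

Call:
{"method": "move_arm", "body": {
  "deltas": [
    [0.4, 0, 0, 2, 0, 0, 0],
    [0.4, 0, 0, 1, 0, 0, 0],
    [0.4, 0, 0, 0, 0, 0, 0],
    [0.4, 0, 0, 0, 0, 0, 0]
  ]
}}

```text
clock: 6.43
eef_pos: [0.5242, 0.0114, 0.0256]
tool_rot: [0.635, 0.773, 0.0, 0.0]
ft_force: [-0.1, 0.2, -2.9]
grip_width: 0.0431
grasp_force: 61.9
```

Call:
{"method": "move_arm", "body": {
  "deltas": [
    [0.4, 0, 0, 1, 0, 0, 0],
    [0.4, 0, 0, 0, 0, 0, 0],
    [0.4, 0, 0, 1, 0, 0, 0],
    [0.4, 0, 0, 0, 0, 0, 0],
    [0.4, 0, 0, 0, 0, 0, 0]
  ]
}}

```text
clock: 6.85
eef_pos: [0.5244, 0.0114, 0.0245]
tool_rot: [0.635, 0.773, 0.0, 0.0]
ft_force: [-1.9, 0.4, 6.5]
grip_width: 0.0433
grasp_force: 62.8
```

Call:
{"method": "move_arm", "body": {
  "deltas": [
    [0.8, 0, 0, 0, 0, 0, 0],
    [0.8, 0, 0, 0, 0, 0, 0],
    [0.8, 0, 0, 0, 0, 0, 0],
    [0.8, 0, 0, -10, 0, 0, 0],
    [0.8, 0, 0, -20, 0, 0, 0],
    [0.8, 0, 0, -25, 0, 0, 0],
    [0.8, 0, 0, -20, 0, 0, 0],
    [0, -25, 0, 0, 0, 0, 0],
    [0, -30, 0, 0, 0, 0, 0],
    [0, -32, 0, 0, 0, 0, 0]
  ]
}}

```text
clock: 7.68
eef_pos: [0.5417, -0.0742, 0.0999]
tool_rot: [0.634, 0.774, 0.001, 0.001]
ft_force: [0.8, 0.4, 0.0]
grip_width: 0.0326
grasp_force: 0.0
```

Call:
{"method": "move_arm", "body": {
  "deltas": [
    [0, -5, 0, 0, 0, 0, 0],
    [0, 0, 0, 0, 0, 0, 0],
    [0, 0, 0, 0, 0, 0, 0]
  ]
}}

```text
clock: 7.93
eef_pos: [0.5417, -0.0789, 0.0985]
tool_rot: [0.635, 0.772, 0.0, -0.0]
ft_force: [-0.0, 0.1, 0.5]
grip_width: 0.0003
grasp_force: 0.0
```

Run:
```python
from h import *
o=bot.get_obs();print(o["clock"],o["eef_pos"],R.from_quat(o["tool_rot"]).as_matrix()[:2,0],o["ft_force"],o["grip_width"])
im=bot.camera("wrist");cv2.imwrite("pics/w3.png",im)
```

```text
7.9333 [ 0.54170975 -0.07890481  0.09849537] [-0.1933726   0.98112515] [-0.00239982  0.09686696  0.46331829] 0.0002828745127354563
```

View pics/w3.png

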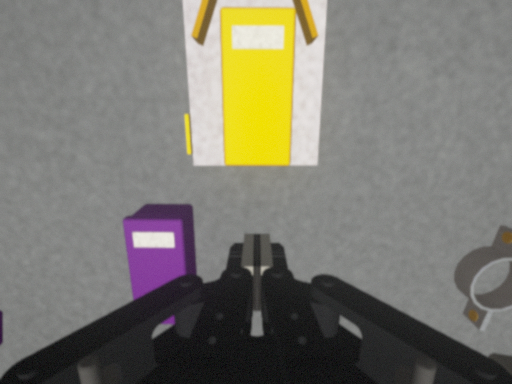

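The case stands alone on the ledge, lengthwise. Its lid's rear edge is at row 165 (columns 225–290), centred between the cheeks, and the shut fingers are in line at column 257.

Run:
```python
from h import *
v=np.array([.508,.0836,np.radians(101.23)])
M=np.array([[np.cos(v[2]),np.sin(v[2])],[-np.sin(v[2]),np.cos(v[2])]])
f=lambda q,z:print(((ray("wrist",q,z)[:,:2]-v[:2])@M.T*1000).round(1).tolist())
f([(225,165),(290,165),(294,8),(221,8)],.048);f([(193,166),(318,166)],.006);f([(199,43),(311,40)],.028)
```

```text
[[-125.2, 20.3], [-125.2, -22.2], [-35.7, -21.5], [-35.7, 19.6]]
[[-133.7, 50.8], [-133.7, -49.8]]
[[-49.3, 36.7], [-47.6, -35.4]]
```

Call:
{"method": "move_arm", "body": {
  "deltas": [
    [0, 0, 0, 15, 0, 0, 0],
    [0, 0, 0, 25, 0, 0, 0],
    [0, 0, 0, 20, 0, 0, 0],
    [0, 0, 0, 6, 0, 0, 0],
    [0, 0, 0, 0, 0, 0, 0],
    [0, 0, 0, 0, 0, 0, 0]
  ]
}}

```text
clock: 8.48
eef_pos: [0.5419, -0.0781, 0.0326]
tool_rot: [0.634, 0.773, -0.0, -0.0]
ft_force: [-0.2, -0.8, -1.0]
grip_width: -0.0001
grasp_force: 0.0
```

Call:
{"method": "move_arm", "body": {
  "deltas": [
    [0, 8, 0, 0, 0, 0, 0],
    [0, 8, 0, 0, 0, 0, 0],
    [0, 5, 0, 0, 0, 0, 0],
    [0, 3, 0, 0, 0, 0, 0],
    [0, 3, 0, 0, 0, 0, 0],
    [0, 4, 0, 0, 0, 0, 0],
    [0, 4, 0, 0, 0, 0, 0],
    [0, 4, 0, 0, 0, 0, 0],
    [0, 4, 0, 0, 0, 0, 0],
    [0, 4, 0, 0, 0, 0, 0]
  ]
}}

```text
clock: 9.32
eef_pos: [0.5333, -0.0329, 0.0328]
tool_rot: [0.635, 0.773, 0.0, 0.001]
ft_force: [1.2, -3.7, 3.9]
grip_width: -0.0
grasp_force: 1.8
```

Call:
{"method": "move_arm", "body": {
  "deltas": [
    [0, 4, 0, 0, 0, 0, 0],
    [0, 4, 0, 0, 0, 0, 0],
    [0, 4, 0, 0, 0, 0, 0],
    [0, 4, 0, 0, 0, 0, 0],
    [0, 4, 0, 0, 0, 0, 0],
    [0, 4, 0, 0, 0, 0, 0],
    [0, 4, 0, 0, 0, 0, 0],
    [0, 4, 0, 0, 0, 0, 0],
    [0, 4, 0, 0, 0, 0, 0],
    [0, 4, 0, 0, 0, 0, 0]
  ]
}}

```text
clock: 10.15
eef_pos: [0.5251, 0.0058, 0.0323]
tool_rot: [0.635, 0.773, -0.001, 0.001]
ft_force: [0.9, -7.0, 2.4]
grip_width: 0.0
grasp_force: 3.2
```

Call:
{"method": "move_arm", "body": {
  "deltas": [
    [0, 4, 0, 0, 0, 0, 0],
    [0, 4, 0, 0, 0, 0, 0],
    [0, 4, 0, 0, 0, 0, 0],
    [0, 4, 0, 0, 0, 0, 0],
    [0, 4, 0, 0, 0, 0, 0],
    [0, 4, 0, 0, 0, 0, 0],
    [0, 4, 0, 0, 0, 0, 0],
    [0, 4, 0, 0, 0, 0, 0],
    [0, 4, 0, 0, 0, 0, 0],
    [0, 4, 0, 0, 0, 0, 0]
  ]
}}

```text
clock: 10.98
eef_pos: [0.517, 0.0461, 0.0322]
tool_rot: [0.635, 0.773, -0.0, -0.0]
ft_force: [2.0, -5.4, 2.3]
grip_width: 0.0001
grasp_force: 2.2
```

Run:
```python
from h import *
im=bot.camera("wrist");cv2.imwrite("pics/w4.png",im)
```

```text
(no output)
```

View pics/w4.png

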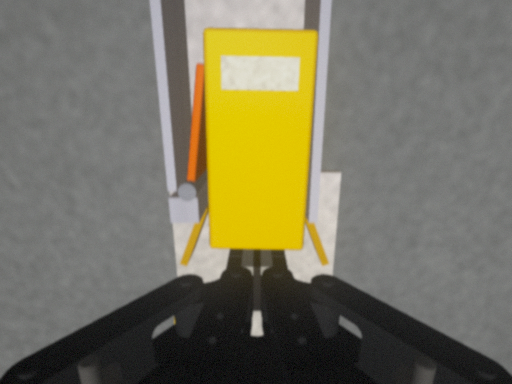

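The case has gone straight through the gate. The orange flap is folded along its left side at (197,120), and the fingers push centrally on its rear end at row 250.

Call:
{"method": "move_arm", "body": {
  "deltas": [
    [0, 4, 0, 0, 0, 0, 0],
    [0, 4, 0, 0, 0, 0, 0],
    [0, 4, 0, 0, 0, 0, 0],
    [0, 4, 0, 0, 0, 0, 0],
    [0, 4, 0, 0, 0, 0, 0],
    [0, 4, 0, 0, 0, 0, 0],
    [0, 4, 0, 0, 0, 0, 0],
    [0, 4, 0, 0, 0, 0, 0],
    [0, 4, 0, 0, 0, 0, 0],
    [0, 4, 0, 0, 0, 0, 0]
  ]
}}

```text
clock: 11.87
eef_pos: [0.5093, 0.0854, 0.0323]
tool_rot: [0.635, 0.773, 0.0, -0.0]
ft_force: [1.7, -4.0, 1.9]
grip_width: -0.0
grasp_force: 1.7
```

Call:
{"method": "move_arm", "body": {
  "deltas": [
    [0, 4, 0, 0, 0, 0, 0],
    [0, 4, 0, 0, 0, 0, 0],
    [0, 4, 0, 0, 0, 0, 0],
    [0, 4, 0, 0, 0, 0, 0],
    [0, 4, 0, 0, 0, 0, 0],
    [0, 4, 0, 0, 0, 0, 0],
    [0, 3, 0, 0, 0, 0, 0],
    [0, 2, 0, 0, 0, 0, 0],
    [0, 2, 0, 0, 0, 0, 0],
    [0, 2, 0, 0, 0, 0, 0]
  ]
}}

```text
clock: 12.7
eef_pos: [0.5029, 0.1174, 0.0323]
tool_rot: [0.635, 0.773, -0.0, -0.0]
ft_force: [1.6, -2.9, 0.9]
grip_width: 0.0001
grasp_force: 1.5
```

Call:
{"method": "move_arm", "body": {
  "deltas": [
    [0, 2, 0, 0, 0, 0, 0],
    [0, 2, 0, 0, 0, 0, 0],
    [0, 2, 0, 0, 0, 0, 0],
    [0, 2, 0, 0, 0, 0, 0],
    [0, 2, 0, 0, 0, 0, 0],
    [0, 1.5, 0, 0, 0, 0, 0],
    [0, 1.5, 0, 0, 0, 0, 0]
  ]
}}

```text
clock: 13.28
eef_pos: [0.5004, 0.1302, 0.0322]
tool_rot: [0.635, 0.773, -0.0, -0.0]
ft_force: [1.3, -2.5, 0.2]
grip_width: -0.0001
grasp_force: 1.5
```

Call:
{"method": "move_arm", "body": {
  "deltas": [
    [0, 1.5, 0, 0, 0, 0, 0],
    [0, 1.5, 0, 0, 0, 0, 0],
    [0, 1.5, 0, 0, 0, 0, 0],
    [0, 1.5, 0, 0, 0, 0, 0]
  ]
}}

```text
clock: 13.62
eef_pos: [0.4996, 0.1343, 0.0323]
tool_rot: [0.635, 0.772, -0.001, 0.002]
ft_force: [3.3, -8.6, 0.9]
grip_width: 0.0001
grasp_force: 4.2
```

Call:
{"method": "move_arm", "body": {
  "deltas": [
    [0, 1, 0, 0, 0, 0, 0],
    [0, 1, 0, 0, 0, 0, 0],
    [0, 1, 0, 0, 0, 0, 0]
  ]
}}

```text
clock: 13.87
eef_pos: [0.4991, 0.1371, 0.0323]
tool_rot: [0.635, 0.772, -0.001, 0.002]
ft_force: [2.8, -8.4, 2.2]
grip_width: -0.0001
grasp_force: 4.2
```

Run:
```python
from h import *
im=bot.camera("scene");o=bot.get_obs();print(o["clock"],o["eef_pos"],o["ft_force"])
for n in("top","scene"):
    i=bot.camera(n) if n=="top" else im
    m=mask(i,(40,110,60),(80,255,255));
    l=cv2.connectedComponentsWithStats(m)[2];print(n,[s.tolist() for s in l[1:] if s[4]>3])
cv2.imwrite("pics/f.png",cv2.resize(im[190:275,225:360],None,fx=5,fy=5,interpolation=cv2.INTER_CUBIC))
```

```text
13.9167 [0.49900546 0.13729209 0.03229987] [ 3.09595255 -7.78531596  2.04901147]
top [[167, 210, 5, 5, 25], [82, 228, 12, 27, 68]]
scene [[335, 232, 7, 5, 23]]
```

View pics/f.png

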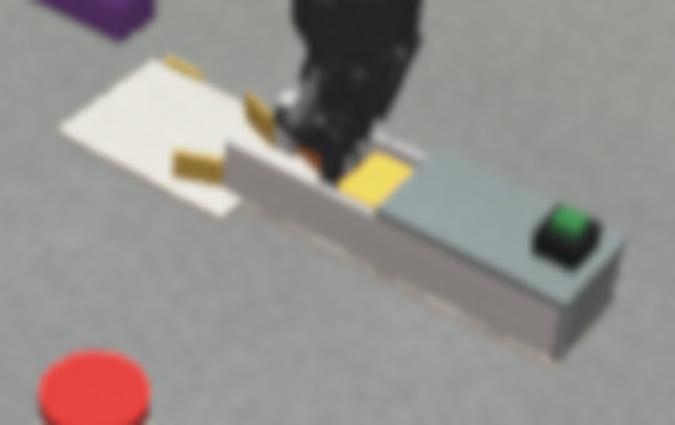

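The green flag has started to rise out of the black housing at (569,218) in the crop, and the force is steady at about 8 N.

Call:
{"method": "move_arm", "body": {
  "deltas": [
    [0, 0.7, 0, 0, 0, 0, 0],
    [0, 0.7, 0, 0, 0, 0, 0],
    [0, 0.6, 0, 0, 0, 0, 0]
  ]
}}

```text
clock: 14.22
eef_pos: [0.4987, 0.139, 0.0323]
tool_rot: [0.635, 0.772, -0.001, 0.001]
ft_force: [1.9, -7.6, 1.0]
grip_width: -0.0003
grasp_force: 4.2
```

Run:
```python
from h import *
im=bot.camera("scene");o=bot.get_obs();print(o["clock"],o["eef_pos"],o["ft_force"])
m=mask(im,(40,90,40),(85,255,255));print([s.tolist() for s in cv2.connectedComponentsWithStats(m)[2][1:] if s[4]>3])
v=np.array([.508,.0836,np.radians(101.23)]);c=bot.calibration("scene")
for x in (.199,.203,.207): 
  P=[[v[0]+np.cos(v[2])*x-np.sin(v[2])*.005,v[1]+np.sin(v[2])*x+np.cos(v[2])*.005,z] for z in(.075,.080,.085,.09)]
  print(x,proj(c,P).round(1).tolist())
cv2.imwrite("pics/f2.png",cv2.resize(im[215:250,320:360],None,fx=14,fy=14,interpolation=cv2.INTER_CUBIC))
```

```text
14.2667 [0.49865469 0.13915034 0.03232413] [ 1.5843337  -7.46244237  1.51555668]
[[335, 231, 8, 7, 35]]
0.199 [[337.2, 233.9], [337.5, 232.6], [337.7, 231.2], [338.0, 229.9]]
0.203 [[338.5, 234.5], [338.7, 233.2], [339.0, 231.8], [339.2, 230.5]]
0.207 [[339.7, 235.1], [340.0, 233.8], [340.2, 232.4], [340.5, 231.1]]
```

View pics/f2.png

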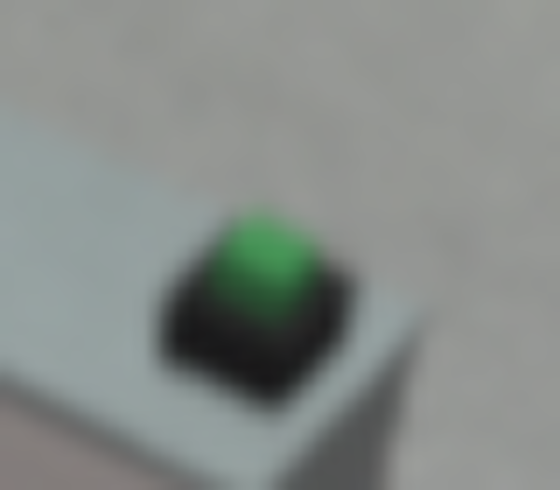

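The flag is roughly 8 mm up: its top face is at about (339,232), against (338.5,234.5) for the housing top. I'll push a little more.

Call:
{"method": "move_arm", "body": {
  "deltas": [
    [0, 0.7, 0, 0, 0, 0, 0],
    [0, 0.7, 0, 0, 0, 0, 0],
    [0, 0.6, 0, 0, 0, 0, 0],
    [0, 0, 0, 0, 0, 0, 0]
  ]
}}

```text
clock: 14.6
eef_pos: [0.4982, 0.1411, 0.0323]
tool_rot: [0.635, 0.772, -0.001, 0.001]
ft_force: [2.6, -8.3, 0.9]
grip_width: 0.0001
grasp_force: 3.9
```

Run:
```python
from h import *
im=bot.camera("scene");o=bot.get_obs();print(o["clock"],o["eef_pos"],o["ft_force"])
m=mask(im,(40,90,40),(85,255,255));print([s.tolist() for s in cv2.connectedComponentsWithStats(m)[2][1:] if s[4]>3])
for f in ("f","f2"): pass
g=mask(im,(40,90,120),(85,255,255));print(np.argwhere(g[220:245,325:350]).mean(0)+[220,325])
```

```text
14.65 [0.49828501 0.14114114 0.03230859] [ 1.55177564 -7.18482976  2.12697454]
[[335, 230, 7, 8, 38]]
[231.53333333 338.8       ]
```

Call:
{"method": "move_arm", "body": {
  "deltas": [
    [0, 0.5, 0, 0, 0, 0, 0],
    [0, 0.5, 0, 0, 0, 0, 0],
    [0, 0, 0, 0, 0, 0, 0]
  ]
}}

```text
clock: 14.9
eef_pos: [0.498, 0.1421, 0.0323]
tool_rot: [0.635, 0.772, -0.001, 0.001]
ft_force: [2.4, -7.9, 1.7]
grip_width: 0.0004
grasp_force: 3.8
```

Call:
{"method": "move_arm", "body": {
  "deltas": [
    [0, -1, 0, 0, 0, 0, 0],
    [0, -2, 0, 0, 0, 0, 0],
    [0, 0, 0, -4, 0, 0, 0],
    [0, 0, 0, -8, 0, 0, 0],
    [0, 0, 0, -15, 0, 0, 0],
    [0, 0, 0, -20, 0, 0, 0],
    [0, 0, 0, -25, 0, 0, 0],
    [0, 0, 0, -25, 0, 0, 0],
    [0, 0, 0, -25, 0, 0, 0],
    [0, -10, 0, -20, 0, 0, 0]
  ]
}}

```text
clock: 15.73
eef_pos: [0.5004, 0.1328, 0.1771]
tool_rot: [0.634, 0.774, 0.002, -0.0]
ft_force: [-0.0, -0.0, 0.5]
grip_width: 0.0003
grasp_force: 0.0
```

Call:
{"method": "move_arm", "body": {
  "deltas": [
    [0, -30, 0, -20, 0, 0, 0],
    [0, -30, 0, -20, 0, 0, 0],
    [0, -30, 0, 0, 0, 0, 0],
    [0, -20, 0, 0, 0, 0, 0],
    [0, -10, 0, 0, 0, 0, 0],
    [0, 0, 0, 0, 0, 0, 0],
    [0, 0, 0, 0, 0, 0, 0]
  ]
}}

```text
clock: 16.32
eef_pos: [0.5233, 0.0138, 0.2143]
tool_rot: [0.635, 0.773, 0.0, -0.001]
ft_force: [-0.2, -0.2, 1.0]
grip_width: -0.0002
grasp_force: 0.0
```

Run:
```python
from h import *
im=bot.camera("wrist");o=bot.get_obs();print(o["clock"],o["eef_pos"],o["ft_force"])
s=bot.camera("scene")
g=mask(s,(40,90,120),(85,255,255));print(np.argwhere(g[220:245,325:350]).mean(0)+[220,325])
b=cv2.resize(s[190:260,235:355],(640,373),interpolation=cv2.INTER_CUBIC)
cv2.imwrite("pics/w5.png",np.hstack([cv2.resize(im[:224,106:406],(400,299)),cv2.resize(b,(400,299))]))
```

```text
16.3667 [0.52318638 0.01427847 0.21412995] [-0.40182033  0.85944124  0.13349971]
[231.3125 338.9375]
```

View pics/w5.png

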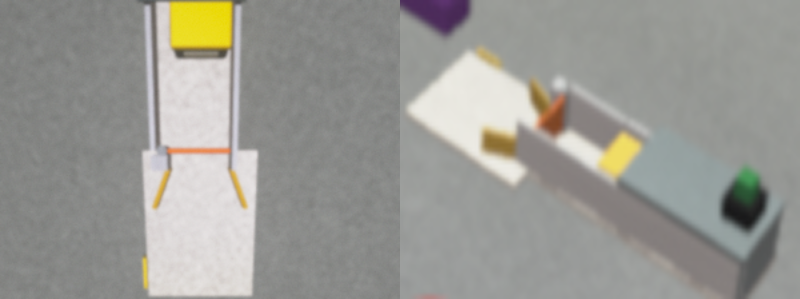

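The flap is shut at (200,150), the case is under the cover, the flag is well up and the hand is clear.

```bash
python3 -c "
from workcell import bot
print(bot.job_done())"
```

```text
the job is handed in; nothing more can be done
None
```

The yellow case is in the lane against the end stop, the green flag is well up (about 12 mm of 15 by estimate), the flap is shut behind the case, nothing else was touched, and I handed the job in at about 16 s.

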